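# Switch the clasp-ball feeder to its other tray

## Task

The small feeder on the leather bench sends brass clasp balls down whichever chute its seesaw gate leans to. With a fingertip, press down the raised end of the gate so it rocks over to the other side and stays there, then push the steel slide behind the two waiting balls fully home, so that both balls roll over the gate and down into the tray on that newly chosen side. Pick nothing up, and leave the maul, the dye bottle and the paint jar where they stand.

Things in the scene. Friction and masses are not known exactly. Their poses are not given: they have to be found in the camera images.
- feeder: Fixed wood and aluminium feeder, 520 mm wide (y), 220 mm deep (x). Origin: on the bench straight below the middle of the gate; x points away from the robot along the feed direction, y to the left tray, z up. The gate's pivot axis runs along x, 115 mm up; a post 26 mm wide, 121 mm high carries it at x = 49 mm. Feed channel: along x from -148 to -14 mm at y = 0, 35 mm wide, floor about 125 mm up.
- gate (a joint): Tilt of the aluminium seesaw trough (160 mm along y, 40 mm wide) in rad: +0.28 with its left (+y) end down, feeding the left chute; -0.28 with its right end down. A brass weight over the pivot (top 58 mm above it, radius 12 mm, at feeder x = 30 mm) makes it snap over: pressed past level with under 2 N, an end falls the rest of the way and stays.
- pad_left (a point): Centre of the top of the left thumb pad, a flat plate 36 mm (x) by 30 mm (y) on the far (+x) side of the trough at its left end, 68 mm from the pivot in y and 38 mm in x. It sinks about 38 mm when the gate rocks from raised to lowered, sloping 0.28 rad either way. Axes: those of the gate.
- pad_right (a point): Centre of the top of the right thumb pad, the mirror image at the right (-y) end.
- slide (a joint): Travel of the steel push slide in m: starts at 0 to 0.006; 0.062 is fully home, against its end stop. Moves along the feeder's +x, about 1.5 N of friction, stays where it is left.
- tab_back (a point): Middle of the back (robot-side) face of the slide's upright tab, a steel plate 44 mm wide (y), 44 mm high, 4 mm thick, above the channel. It reaches 22 mm above and below this point; push it here towards the feeder's +x. Nothing stands behind it above the channel rails, whose tops are about 26 mm below this point.
- ball1_center (a point): Centre of the front brass ball, 22 mm diameter, about 40 g, waiting in the channel ahead of the slide; the channel leans back 0.05 rad, so the balls stay against the slide.
- ball2_center (a point): Centre of the rear brass ball, same as the other, between it and the slide.
- tray_left (a point): Centre of the inner floor of the left wooden tray, 11 mm above the bench: inside 100 mm (x) by 90 mm (y), walls 37 mm high above the floor, 74 mm on the outer side.
- tray_right (a point): The same for the right tray.
- maul: Loose wooden maul standing upright, 80 mm diameter, 175 mm high, beyond the feeder. Origin under its centre. Leave alone.
- dye: Loose white dye bottle, 40 mm diameter, 75 mm high, on the robot's side of the left chute. Origin under its centre. Leave alone.
- edge_paint: Loose amber paint jar, 44 mm diameter, 60 mm high, on the robot's side of the right chute. Origin under its centre. Leave alone.

How it is judged (in metres and radians):
On the way, in this order (a step that is already met when the one before it is completed fails the run):
1. the gate has rocked over to its other side while both balls still wait in the channel (distance of pad_left from where it was at the start of the episode above 0.03 m and (value of joint gate above 0.22 rad or value of joint gate below -0.22 rad) and x of each of ball1_center, ball2_center in the frame of feeder below -0.02 m), for 0.2 s.
2. the slide has been pushed fully home (value of joint slide above 0.056 m), for 0.1 s.
At the end, for the whole second after the job is handed in: The gate leans at least 0.22 rad to the side opposite to its start, the slide is within 6 mm of its end stop, and both balls lie in the tray on that new side, moving slower than 50 mm/s (distance of pad_left from where it was at the start of the episode above 0.03 m and value of joint slide above 0.056 m and ((value of joint gate above 0.22 rad and y of ball1_center in the frame of feeder between 0.155 and 0.255 m and x of ball1_center in the frame of feeder between -0.052 and 0.052 m and z of each of ball1_center, ball2_center in the frame of feeder below 0.05 m and y of ball2_center in the frame of feeder between 0.155 and 0.255 m and x of ball2_center in the frame of feeder between -0.052 and 0.052 m) or (value of joint gate below -0.22 rad and y of ball1_center in the frame of feeder between -0.255 and -0.155 m and x of ball1_center in the frame of feeder between -0.052 and 0.052 m and z of each of ball1_center, ball2_center in the frame of feeder below 0.05 m and y of ball2_center in the frame of feeder between -0.255 and -0.155 m and x of ball2_center in the frame of feeder between -0.052 and 0.052 m)) and linear speed of each of ball1, ball2 below 0.05 m/s); the robot touches nothing.
It fails at once if a ball is lifted (more than 25 mm above where it waits) (z of any of ball1_center, ball2_center in the frame of feeder above 0.165 m).
It fails at once if the maul, dye bottle or paint jar is moved more than 20 mm or tipped (distance of any of maul, dye, edge_paint from where it was at the start of the episode above 0.02 m or angle between any of maul, dye, edge_paint's own z axis and vertical above 0.3 rad).
It also fails if it takes over 43 s, if anything falls off the work surface, if the arm or the gripper's body presses on something with over 40 N, if the wrist force passes 120 N, or if a joint passes its speed limit or range.

## Robot

A 6-joint arm with a two-finger parallel gripper is mounted at the origin on the work surface. World frame = base frame: x ahead of the robot, y to its left, z up, the work surface at z = 0. Lengths are in mm, angles in rad, forces in N, time in s.
With the tool pointing down it reaches from about 350 to 875 mm from the base axis. Payload 4.2 kg.
Tool frame: the origin (TCP) lies at the very end of the fingers, on their centre line; the grasp point (between the pads) lies arm.hold_point_z behind it (arm.hold_point_z is the distance from the TCP to the grasp point, in mm); y points along the fingers, x is the direction in which the jaws open and shut, and the axes are right-handed (so a half turn about y gives the same grasp; the last joint's range is limited). The gripper opens to 85 mm and grips with 20 to 120 N. Pads are 22 mm wide; open, the fingers measure 114 mm over their backs; the gripper's body (76 mm by 85 mm) begins 54 mm behind the grasp point. The pads swing forward as they close: fully open they stand 13 mm farther back than shut.
Start: joints at [1.414, 0.385, 0.008, 0, -1.194, -0.259], TCP at [252.418, 571.738, 231.312] pointing down, gripper open.
Joint ranges: [-3.14, 3.14], [-1.21, 2.06], [-1.07, 1.41], [-3.16, 2.05], [-2.99, -0.16], [-3.1, 3.1]. Speed limits (rad/s): [2.79, 2.79, 3.14, 3.14, 3.14, 3.14].

## Interface

Orientations are given as a unit quaternion [x, y, z, w].
In Python, from bench import arm gives the robot as it stands.
- The arm moves only by the shell command python3 -m creep 'ROWS'. ROWS is JSON, a list of rows, each a list of 3 entries, a list of its own where there are three numbers: the shift along the world's x, y, z in mm, then the turn, a rotation vector about the world's x, y, z in rad, then the gripper command: -1 is shut, 1 is fully open, values between are in proportion. In form: [[[dx, dy, dz], [wx, wy, wz], jaw], ...]. A call has 1 to 12 rows; each row is the pose to reach, as a shift and turn from the pose commanded when the call began; what a row does not reach only later rows make up. A row lasts 1/12 s, in which the tool goes at most 41.7 mm and 7.16 degrees, less where a joint would pass 70% of its speed; a pose out of reach is approached as far as the arm can. A call with a gripper value outside its range is refused whole. The fingers move at their own pace and stop on an object; the grip force is fixed at half the most. Time passes only in rows, so rows that repeat a pose let the fingers close. It gives the time, the measured TCP pose, the force and the opening at its end, in the units of the state.
- arm.read_state(): the state, without advancing time (a new reading comes with each control period).
- arm.get_image(name): name is "scene" or "side" or "wrist"; returns (picture, depth): 384x512x3 uint8, red, green, blue; 384x512 float32, mm along the optical axis (not along the pixel's ray), 0 where there is no reading.
- arm.camera_params(name): a dict with "camera_matrix" (3x3 intrinsics, pixels), "extrinsics" (4x4, takes a point from world to camera coordinates); the wrist camera has in their place "T_tool_cam" (4x4, takes a point from camera to tool coordinates, whose origin is the TCP and whose axes are the tool frame's). Camera axes: x right, y down, z forward; pixel columns grow to the right and rows downward; lengths in mm; the calibration is good to about 2 mm. A picture is of the moment at which its call begins: read the wrist's pose just before it. camera_params takes no time and is no camera call.
- arm.job_done(): hands the job in, once; it reports no verdict.
The state is a dict: "clock": time; "joints": joint angles; "joint_vel": joint speeds; "joint_efforts": joint torques, N m; "position": TCP position; "ee_rot": TCP orientation; "contact_force": force on the tool from outside, world axes, zero at the start; "wrist_torque": the same for the moment, N m; "gripper_width": finger opening in mm.
Only numpy, scipy, OpenCV 4.12 (cv2) and the standard library are available. Lean on these libraries where they do the work, as an engineer would, in place of code of your own. Each camera call takes 0.05 s, during which the arm holds its last target.

## Working session

There is one attempt and no reset: what is moved stays moved. The work goes in short steps, Python scripts to look and compute and a shell command to move; the robot and the scene stay as the last step left them, time stands still between calls to the robot, and variables do not carry over. Pictures are saved under pics/ and viewed, and the job is handed in when it is done.

```bash
mkdir -p pics; ls; cat > h.py <<'E'
import numpy as np, cv2
from bench import arm
def snap(n,f):
    im,d=arm.get_image(n); cv2.imwrite(f'pics/{f}.png',im[:,:,::-1]); np.savez(f'pics/{f}.npz',im=im,d=d); return im,d
def pts(n,d):
    p=arm.camera_params(n);K=np.array(p['camera_matrix']);E=np.array(p['extrinsics'])
    v,u=np.mgrid[:d.shape[0],:d.shape[1]]
    c=np.stack([(u-K[0,2])/K[0,0]*d,(v-K[1,2])/K[1,1]*d,d],-1)
    w=(c-E[:3,3])@E[:3,:3]; w[d==0]=np.nan; return w
E
python3 - <<'E'
from h import *
s=arm.read_state(); print(s)
for n in('scene','side'): snap(n,n+'0'); print(arm.camera_params(n))
E
```

```text
pics
{'clock': 0.0, 'joints': array([ 1.41361317e+00,  3.85556476e-01,  6.61139072e-03, -4.95016052e-04,
       -1.19397790e+00, -2.58625340e-01]), 'joint_vel': array([0.00140047, 0.00068662, 0.00080561, 0.00165606, 0.00144408,
       0.00201014]), 'joint_efforts': array([ 3.48716694e-04, -3.92285764e+01,  1.88400668e+01,  4.18642983e+00,
       -4.64488970e-03,  4.66779895e-06]), 'position': array([252.1892722 , 571.22295474, 230.21656308]), 'ee_rot': array([ 0.38659836, -0.5920237 ,  0.59292148, -0.38534889]), 'contact_force': array([-0.93181344, -0.46227323,  0.64356359]), 'wrist_torque': array([-0.06103289,  0.04086307, -0.01366632]), 'gripper_width': 85.26759888249347}
{'camera_matrix': array([[396.57129091,   0.        , 252.71854182],
       [  0.        , 396.57129091, 195.7851446 ],
       [  0.        ,   0.        ,   1.        ]]), 'extrinsics': array([[ 8.27064301e-01,  5.62048393e-01,  8.13919236e-03,
        -5.30443235e+02],
       [ 3.20170066e-01, -4.59135854e-01, -8.28664828e-01,
        -7.44290008e+01],
       [-4.62012740e-01,  6.87965022e-01, -5.59685945e-01,
         1.17778923e+03],
       [ 0.00000000e+00,  0.00000000e+00,  0.00000000e+00,
         1.00000000e+00]])}
{'camera_matrix': array([[394.91579278,   0.        , 253.56482418],
       [  0.        , 394.91579278, 185.11166662],
       [  0.        ,   0.        ,   1.        ]]), 'extrinsics': array([[-9.57045823e-01, -2.89591785e-01,  1.41382951e-02,
         6.04320626e+02],
       [-2.29338168e-01,  7.26282226e-01, -6.48010905e-01,
         1.96583604e+02],
       [ 1.77390242e-01, -6.23418580e-01, -7.61499820e-01,
         7.75968426e+02],
       [ 0.00000000e+00,  0.00000000e+00,  0.00000000e+00,
         1.00000000e+00]])}
```

View pics/scene0.png

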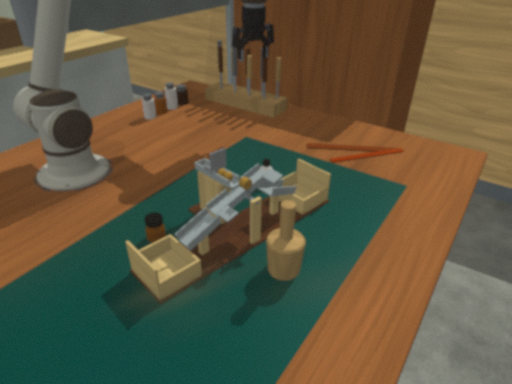

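View pics/side0.png

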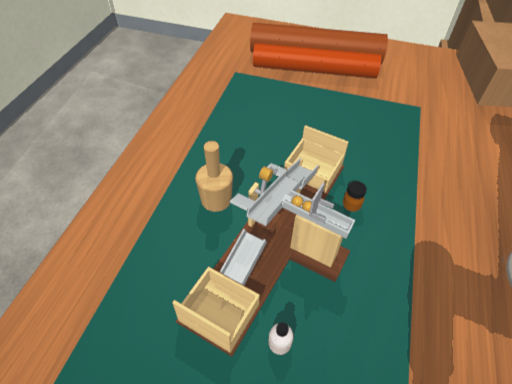

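```bash
python3 - <<'E'
from h import *
from scipy.spatial.transform import Rotation as R
s=arm.read_state(); print(R.from_quat(s['ee_rot']).as_matrix().round(2), arm.hold_point_z)
E
```

```text
[[-0.4  -0.    0.91]
 [-0.91 -0.   -0.4 ]
 [ 0.   -1.    0.  ]] 18.700000000000003
```

```bash
python3 - <<'E'
from h import *
a=cv2.imread('pics/scene0.png')[130:310,110:350]; cv2.imwrite('pics/a.png',cv2.resize(a,None,fx=3.3,fy=3.3,interpolation=2))
a=cv2.imread('pics/side0.png')[120:360,160:380]; cv2.imwrite('pics/b.png',cv2.resize(a,None,fx=2.5,fy=2.5,interpolation=2))
d=np.load('pics/side0.npz')['d']; w=pts('side',d)
for u,v in [(236,201),(262,187),(298,200),(307,206),(320,200),(265,172),(220,310),(316,165),(280,330),(355,188),(212,146),(240,258)]:
    print(u,v,w[v,u].round(0))
E
```

```text
236 201 [634. 106. 154.]
262 187 [604.  42. 131.]
298 200 [530.  64. 146.]
307 206 [511.  71. 143.]
320 200 [491.  55. 149.]
265 172 [601.  37. 170.]
220 310 [620. 250.  12.]
316 165 [ 522. -162.   12.]
280 330 [504. 276.  74.]
355 188 [426. -75.  59.]
212 146 [716.   7. 175.]
240 258 [608. 168.  70.]
```

View pics/a.png

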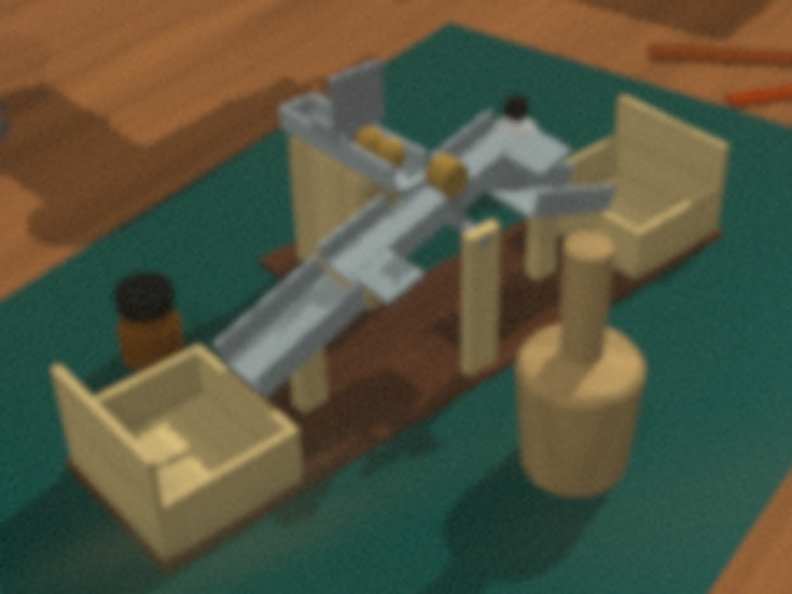

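View pics/b.png

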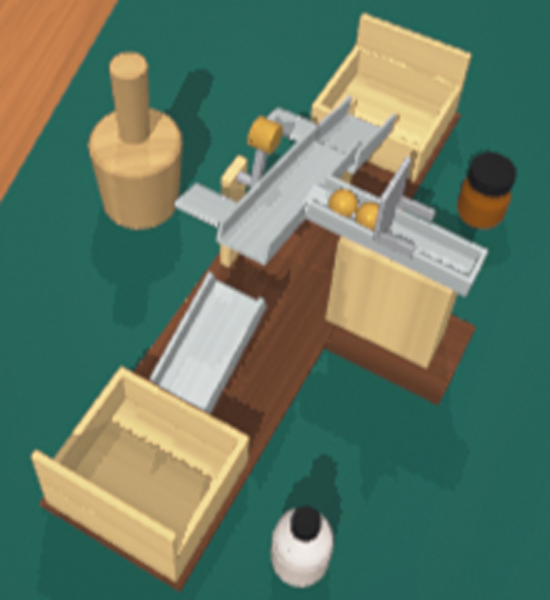

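```bash
python3 - <<'E'
from h import *
z=np.load('pics/side0.npz');im=z['im'];w=pts('side',z['d'])
hsv=cv2.cvtColor(im,cv2.COLOR_RGB2HSV)
v,u=np.mgrid[:384,:512]
def show(n,m):
    P=w[m]; c,s,a=(lambda r:r)(cv2.minAreaRect(P[:,:2].astype(np.float32))); print(n,m.sum(),'med',np.median(P,0).round(1),'rect c',np.round(c,1),np.round(s,1),round(a,1),'z',P[:,2].min().round(),P[:,2].max().round())
def comp(m,seed):
    n,l=cv2.connectedComponents(m.astype(np.uint8)); return l==l[seed[1],seed[0]]
zz=w[...,2]
show('trayL',comp((zz>6)&(zz<18)&(u<265)&(v>265),(220,310)))
show('trayR',comp((zz>6)&(zz<18)&(v<185),(316,165)))
# tray rims top
br=(hsv[...,0]>15)&(hsv[...,0]<26)&(hsv[...,1]>170)&(hsv[...,2]>90)&(v>190)&(v<215)&(u>288)&(u<315)
show('balls',br)
cv2.imwrite('pics/m.png',br.astype(np.uint8)*255)
# print z map around pad and tab
np.set_printoptions(linewidth=250)
print('pad z');print(zz[188:216:2,226:262:2].round())
print('tab z');print(zz[178:224:3,296:356:3].round())
E
```

```text
trayL 1900 med [622.3 241.9  11.2] rect c [623.  241.9] [71.4 93.1] 76.7 z 7.0 18.0
trayR 648 med [ 525.  -172.5   11.5] rect c [ 527.3 -168.4] [60.7 92.9] 77.0 z 7.0 18.0
balls 17 med [526.5  63.  146.2] rect c [522.4  65.2] [12.4 32. ] 74.5 z 140.0 150.0
pad z
[[ 76.  71.  62.   3.   2.  -0.   1.   2.   1.   3.   3.   1.   2. 124.  nan 118. 109.   2.]
 [ 70.  62.  54.   0.   1.   3.   1.   4.  -1.   1.   1.   1. 123. 122. 119. 119. 122.   3.]
 [ 62.  57.  47.   0.   1.   1.   0.   1.   3.   1.  -0.   4. 121. 122. 115. 117. 118. 121.]
 [ 55.  48.  38.   2.  -0.  -0. 149.   2.   1.   0.   2.   1. 116. 118. 107.  98.   3. 117.]
 [ 49.  41.  28.  -0.  -1. 152. 149. 151. 147.   0.   2.   3. 110. 110. 102.  92.   2. 144.]
 [ 41.  32.  21.   0. 152. 150. 150. 150. 152. 150. 149.   1. 104. 102.  95.  84. 145. 143.]
 [ 32.  26.  13. 155. 154. 153. 154. 152. 151. 150. 150. 150. 148. 146.  87. 147. 144. 135.]
 [ 25.  16. 154. 157. 154. 156. 155. 153. 154. 152. 151. 149. 150. 149. 148. 146. 138. 130.]
 [ 17.   8.   1.   2. 157. 155. 156. 155. 155. 153. 153. 152. 153. 151. 149. 141. 133. 130.]

[... 1420 characters left out ...]
 146. 173. 165. 143. 140.  -0. 140. 144. 149.   0.   2.   2.   8.  18.  22.  26.]
 [139. 141. 136. 144. 142. 164. 153. 128. 130. 135. 136.  -0. 141.   1.   1.   1.  -1.   8.  13.  12.]
 [132. 135. 140. 141. 137. 157. 138. 125. 125. 125. 128. 133. 137. 138.   1.   2.   1.   2.   0.   5.]
 [125. 127. 129. 134. 137. 149. 148. 125. 125. 124. 125. 125. 128. 134. 138. 136.   3.   1.  -0.   0.]
 [114. 115. 120. 125. 129. 139. 141. 147. 149. 124. 122. 124. 123. 124. 127. 131. 135. 134.  -1.   2.]
 [107. 111. 114. 113. 120. 126. 128. 138. 142. 145. 122. 123. 124. 121. 122. 122. 126. 131. 134. 135.]
 [ 98. 100. 106. 111. 114. 114. 119.  nan 127. 133. 136. 136. 123. 121. 122. 123. 121. 124. 126. 135.]]
```

```bash
python3 - <<'E'
from h import *
z=np.load('pics/side0.npz');w=pts('side',z['d']);zz=w[...,2]
v,u=np.mgrid[:384,:512]
def rect(n,m):
    P=w[m]; c,s,a=cv2.minAreaRect(P[:,:2].astype(np.float32)); print(n,len(P),np.median(P,0).round(1),'c',np.round(c,1),np.round(s,1),round(a,1)); return P
def comp(m,seed):
    n,l=cv2.connectedComponents(m.astype(np.uint8)); return l==l[seed[1],seed[0]]
pad=comp((zz>146)&(zz<165)&(u<258)&(v>185)&(v<215),(240,203)); P=rect('pad',pad)
tab=(zz>154)&(zz<195)&(u>305)&(u<330)&(v>178)&(v<212); T=rect('tab',tab); print('tab z',T[:,2].max(),T[T[:,2]>183].mean(0))
wt=rect('wt',(zz>165)&(zz<185)&(u>255)&(u<275)&(v>160)&(v<185))
yaw=np.deg2rad(-13.2); ex=np.array([np.cos(yaw),np.sin(yaw)]);ey=np.array([-ex[1],ex[0]])
# channel rail tops
r=(zz>128)&(zz<155)&(u>310)&(u<360)&(v>195)&(v<250)
def F(X):return np.stack([X[:,0]*ex[0]+X[:,1]*ex[1],X[:,0]*ey[0]+X[:,1]*ey[1],X[:,2]],1)
for n,X in(('pad',P),('tab',T),('chan',w[r]),('wt',wt)):
    f=F(X);print(n,np.percentile(f,[2,50,98],axis=0).round(1).tolist())
for n,c in(('TL',[623,241.9]),('TR',[527.3,-168.4])): print(n,np.dot(c,ex),np.dot(c,ey))
for s in('side','scene'):
    d=np.load(f'pics/{s}0.npz'); im=d['im']
    # pads in scene
z=np.load('pics/scene0.npz');w2=pts('scene',z['d']);zz2=w2[...,2]
f2=F(w2.reshape(-1,3)).reshape(w2.shape)
for n,m in (('pad',(f2[...,2]>144)&(f2[...,2]<162)),('tab',(f2[...,2]>156)&(f2[...,2]<195)&(v>140)&(v<175)&(u<235)),):
    m&=(u>190)&(u<310)&(v>140)&(v<210); f=f2[m];print('scene',n,len(f),np.percentile(f,[2,50,98],axis=0).round(1).tolist())
E
```

```text
pad 272 [621.5 104.5 152.6] c [622.2 100.4] [37.1 39.4] 80.1
tab 148 [497.9  74.7 178.9] c [498.1  70.2] [43.8  4.8] 76.8
tab z 190.78556803996733 [498.20330966  72.40681888 187.9777373 ]
wt 88 [599.6  36.4 169.7] c [599.8  33.9] [20.6 18.2] 75.8
pad [[563.7, 226.7, 147.0], [581.0, 244.2, 152.6], [601.6, 256.9, 156.7]]
tab [[466.6, 161.0, 155.4], [467.2, 186.3, 178.9], [470.8, 203.8, 190.2]]
chan [[397.7, 162.1, 128.4], [442.9, 173.5, 136.2], [467.2, 201.6, 150.4]]
wt [[567.9, 160.5, 165.2], [575.7, 172.5, 169.7], [585.2, 179.0, 172.4]]
TL 551.3015810102112 377.771328683956
TR 551.8224420116518 -43.54127343449145
scene pad 447 [[456.9, 155.2, 144.4], [567.6, 199.9, 150.4], [601.5, 252.8, 161.5]]
scene tab 214 [[465.8, 157.6, 156.9], [469.1, 178.1, 173.4], [471.7, 200.3, 188.0]]
```

```bash
python3 -m creep '[[[374,-464,0],[0,0,0.183],-1],[[374,-464,0],[0,0,0.183],-1],[[374,-464,0],[0,0,0.183],-1],[[374,-464,0],[0,0,0.183],-1],[[374,-464,0],[0,0,0.183],-1],[[374,-464,0],[0,0,0.183],-1],[[374,-464,0],[0,0,0.183],-1],[[374,-464,0],[0,0,0.183],-1],[[374,-464,0],[0,0,0.183],-1],[[374,-464,0],[0,0,0.183],-1],[[374,-464,0],[0,0,0.183],-1],[[374,-464,0],[0,0,0.183],-1]]'
```

```text
clock: 1.1
position: [566.9, 180.5, 231.0]
ee_rot: [-0.439, 0.555, -0.555, 0.438]
contact_force: [0.8, 1.4, -0.4]
gripper_width: 0.2
```

```bash
python3 -m creep '[[[59,-74,0],[0,0,0],-1],[[59,-74,0],[0,0,0],-1],[[59,-74,0],[0,0,0],-1],[[59,-74,-41],[0,0,0],-1],[[59,-74,-41],[0,0,0],-1],[[59,-74,-41],[0,0,0],-1]]'; python3 - <<'E'
from h import *
from scipy.spatial.transform import Rotation as R
s=arm.read_state(); print(s['position'],R.from_quat(s['ee_rot']).as_matrix().round(2))
snap('side','side1');snap('scene','scene1')
a=cv2.imread('pics/scene1.png')[100:280,150:350]; b=cv2.imread('pics/side1.png')[120:300,160:360]; cv2.imwrite('pics/c.png',cv2.resize(np.hstack([a,b]),None,fx=2,fy=2,interpolation=2))
E
```

```text
clock: 1.6
position: [623.5, 107.8, 187.9]
ee_rot: [-0.441, 0.555, -0.554, 0.436]
contact_force: [0.8, 1.5, 0.5]
gripper_width: 0.0
[623.54056089 107.81124096 187.91130273] [[-0.23 -0.01  0.97]
 [-0.97 -0.   -0.23]
 [ 0.   -1.   -0.01]]
```

View pics/c.png

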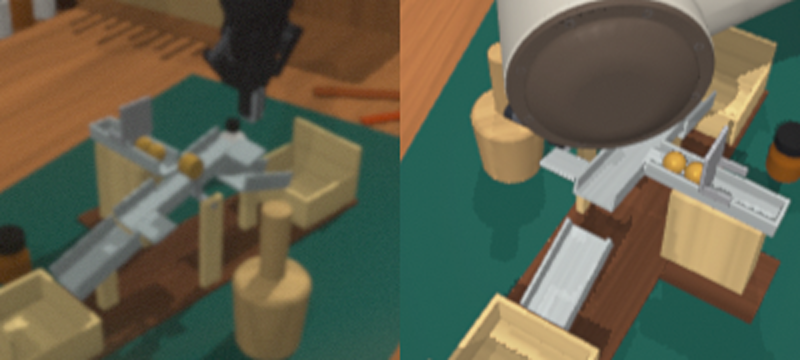

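```bash
python3 -m creep '[[[2,-1,-15],[0,0,0],-1],[[2,-1,-30],[0,0,0],-1],[[2,-1,-38],[0,0,0],-1],[[2,-1,-43],[0,0,0],-1],[[2,-1,-48],[0,0,0],-1],[[2,-1,-53],[0,0,0],-1],[[2,-1,-58],[0,0,0],-1],[[2,-1,-62],[0,0,0],-1],[[2,-1,-62],[0,0,0],-1]]'; python3 - <<'E'
from h import *
snap('side','side2');snap('scene','scene2')
a=cv2.imread('pics/scene2.png')[100:280,150:350]; b=cv2.imread('pics/side2.png')[120:300,160:360]; cv2.imwrite('pics/d.png',cv2.resize(np.hstack([a,b]),None,fx=2,fy=2,interpolation=2))
E
```

```text
clock: 2.45
position: [626.7, 107.3, 127.4]
ee_rot: [-0.439, 0.555, -0.555, 0.438]
contact_force: [0.8, 0.8, -0.2]
gripper_width: 0.0
```

View pics/d.png

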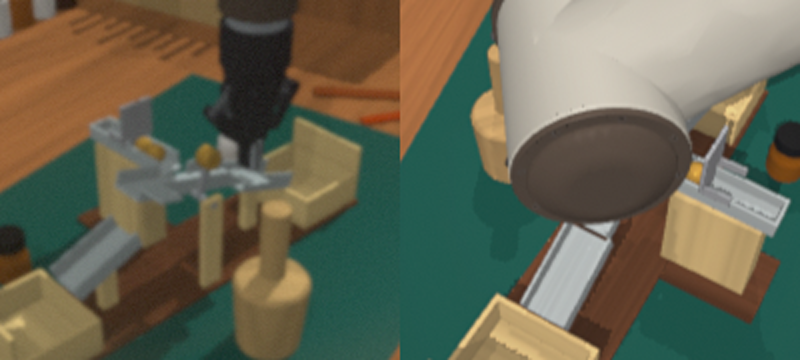

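```bash
python3 -m creep '[[[0,0,40],[0,0,0],-1],[[0,0,80],[0,0,0],-1],[[0,0,110],[0,0,0],-1],[[-40,-6,110],[0,0,0],-1],[[-80,-12,110],[0,0,0],-1],[[-120,-18,110],[0,0,0],-1],[[-160,-25,110],[0,0,0],-1],[[-171,-26,110],[0,0,0],-1],[[-171,-26,110],[0,0,0],-1]]'; python3 - <<'E'
from h import *
snap('side','side3');snap('scene','scene3')
a=cv2.imread('pics/scene3.png')[100:280,150:350]; b=cv2.imread('pics/side3.png')[120:300,160:360]; cv2.imwrite('pics/e.png',cv2.resize(np.hstack([a,b]),None,fx=2,fy=2,interpolation=2))
E
```

```text
clock: 3.3
position: [453.7, 80.7, 239.6]
ee_rot: [0.438, -0.554, 0.554, -0.44]
contact_force: [0.1, 0.8, 0.7]
gripper_width: 0.3
```

View pics/e.png

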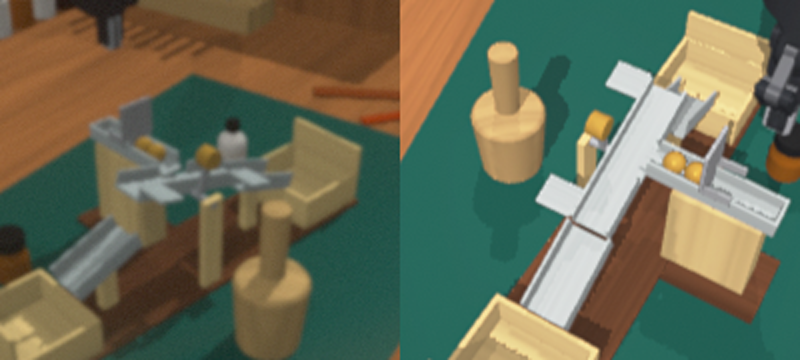

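```bash
python3 -m creep '[[[0,0,-30],[0,0,0],-1],[[0,0,-60],[0,0,0],-1],[[0,0,-79],[0,0,0],-1],[[8,-2,-79],[0,0,0],-1],[[16,-4,-79],[0,0,0],-1],[[22,-5,-79],[0,0,0],-1],[[22,-5,-79],[0,0,0],-1]]'; python3 - <<'E'
from h import *
snap('side','side4');snap('scene','scene4')
a=cv2.imread('pics/scene4.png')[100:280,150:350]; b=cv2.imread('pics/side4.png')[120:300,200:400]; cv2.imwrite('pics/f.png',cv2.resize(np.hstack([a,b]),None,fx=2,fy=2,interpolation=2))
E
```

```text
clock: 3.98
position: [481.5, 77.0, 160.7]
ee_rot: [0.437, -0.554, 0.555, -0.44]
contact_force: [-0.4, 0.3, -0.7]
gripper_width: -0.1
```

View pics/f.png

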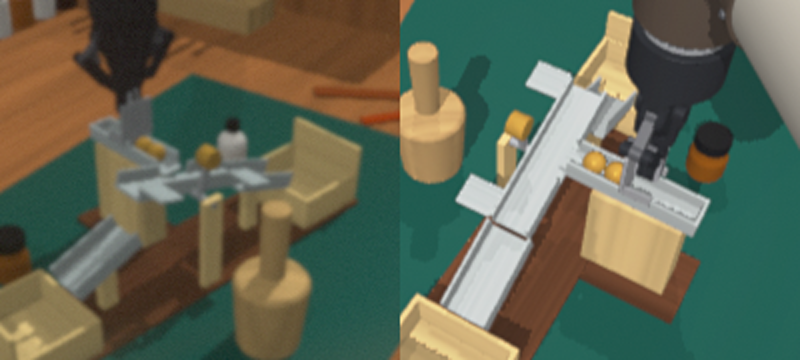

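```bash
python3 -m creep '[[[4,-2,0],[0,0,0],-1],[[8,-3,0],[0,0,0],-1],[[12,-4,0],[0,0,0],-1],[[16,-5,0],[0,0,0],-1],[[20,-6,0],[0,0,0],-1],[[24,-7,0],[0,0,0],-1],[[28,-8,0],[0,0,0],-1],[[32,-9,0],[0,0,0],-1],[[36,-10,0],[0,0,0],-1],[[36,-10,0],[0,0,0],-1]]'; python3 - <<'E'
from h import *
snap('side','side5')
b=cv2.imread('pics/side5.png')[120:300,200:400]; cv2.imwrite('pics/g.png',cv2.resize(b,None,fx=3,fy=3,interpolation=2))
E
```

```text
clock: 4.92
position: [515.2, 66.3, 159.2]
ee_rot: [0.438, -0.555, 0.555, -0.439]
contact_force: [0.1, 0.1, -0.7]
gripper_width: 0.1
```

View pics/g.png

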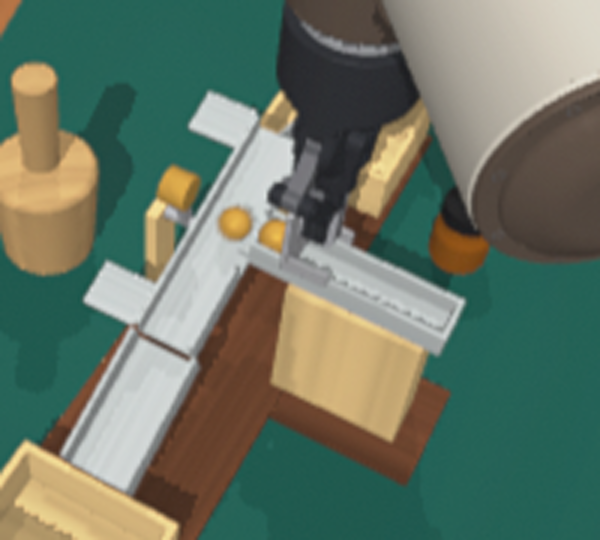

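```bash
python3 -m creep '[[[4,-1,0],[0,0,0],-1],[[8,-2,0],[0,0,0],-1],[[12,-3,0],[0,0,0],-1],[[16,-4,0],[0,0,0],-1],[[20,-5,0],[0,0,0],-1],[[24,-6,0],[0,0,0],-1],[[27,-6,0],[0,0,0],-1],[[29,-7,0],[0,0,0],-1],[[30,-7,0],[0,0,0],-1],[[30,-7,0],[0,0,0],-1]]'; python3 - <<'E'
from h import *
snap('side','side6')
b=cv2.imread('pics/side6.png')[120:350,170:400]; cv2.imwrite('pics/i.png',cv2.resize(b,None,fx=2.5,fy=2.5,interpolation=2))
E
```

```text
clock: 5.8
position: [541.5, 59.8, 159.1]
ee_rot: [-0.44, 0.556, -0.553, 0.437]
contact_force: [-10.5, 5.0, 5.9]
gripper_width: -0.0
```

View pics/i.png

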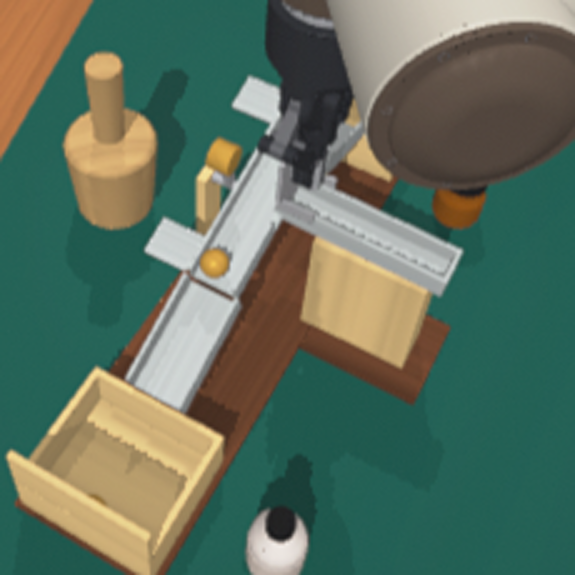

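```bash
python3 -m creep '[[[1,0,0],[0,0,0],-1],[[1,0,0],[0,0,0],-1],[[-10,2,0],[0,0,0],-1],[[-30,7,0],[0,0,0],-1],[[-40,9,0],[0,0,0],-1],[[-40,9,40],[0,0,0],-1],[[-40,9,80],[0,0,0],-1],[[-70,9,110],[0,0,0],-1],[[-100,9,110],[0,0,0],-1],[[-100,9,110],[0,0,0],-1],[[-100,9,110],[0,0,0],-1]]'; python3 - <<'E'
from h import *
im,d=snap('side','side7');snap('scene','scene7'); w=pts('side',d)
a=cv2.imread('pics/scene7.png')[100:300,120:340]; b=cv2.imread('pics/side7.png')[140:340,170:390]; cv2.imwrite('pics/j.png',cv2.resize(np.hstack([a,b]),None,fx=1.8,fy=1.8,interpolation=2))
f=np.stack([w[...,0]*.9736-w[...,1]*.2284,w[...,0]*.2284+w[...,1]*.9736,w[...,2]],-1)
m=(f[...,0]>440)&(f[...,0]<550)&(abs(f[...,1]-182)<24)&(f[...,2]>158)&(f[...,2]<193)
print('tab',m.sum(),np.percentile(f[m],[2,50,98],axis=0).round(1).tolist())
h=cv2.cvtColor(im,cv2.COLOR_RGB2HSV)
br=(h[...,0]>14)&(h[...,0]<24)&(h[...,1]>180)
n,l,s,c=cv2.connectedComponentsWithStats(br.astype(np.uint8))
for i in range(1,n):
    if s[i,4]>8: print(s[i],c[i].round(),(np.nanmedian(f[l==i],0)-[546,182,0]).round(1))
print(arm.read_state()['clock'])
E
```

```text
clock: 6.77
position: [443.8, 68.4, 270.6]
ee_rot: [0.438, -0.554, 0.555, -0.44]
contact_force: [0.4, 0.4, 0.4]
gripper_width: 0.1
tab 156 [[524.5, 160.7, 159.0], [525.2, 185.9, 179.6], [528.5, 203.5, 190.2]]
[344 195  19  15 153] [352. 203.] [-121.1 -142.3   28.7]
6.8667
```

View pics/j.png

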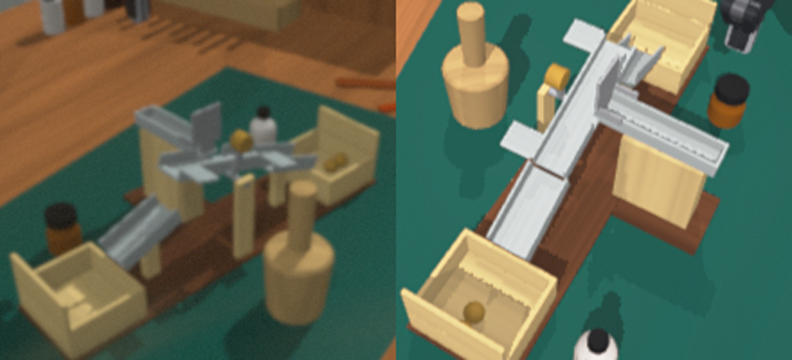

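```bash
python3 -m creep '[[[0,0,0],[0,0,0],-1],[[0,0,0],[0,0,0],-1],[[0,0,0],[0,0,0],-1],[[0,0,0],[0,0,0],-1],[[0,0,0],[0,0,0],-1],[[0,0,0],[0,0,0],-1],[[0,0,0],[0,0,0],-1],[[0,0,0],[0,0,0],-1],[[0,0,0],[0,0,0],-1],[[0,0,0],[0,0,0],-1],[[0,0,0],[0,0,0],-1],[[0,0,0],[0,0,0],-1]]'; python3 -m creep '[[[0,0,0],[0,0,0],-1],[[0,0,0],[0,0,0],-1],[[0,0,0],[0,0,0],-1],[[0,0,0],[0,0,0],-1],[[0,0,0],[0,0,0],-1],[[0,0,0],[0,0,0],-1],[[0,0,0],[0,0,0],-1],[[0,0,0],[0,0,0],-1],[[0,0,0],[0,0,0],-1],[[0,0,0],[0,0,0],-1],[[0,0,0],[0,0,0],-1],[[0,0,0],[0,0,0],-1]]'; python3 - <<'E'
from h import *
im,d=snap('side','side8');im2,d2=snap('scene','scene8')
a=cv2.imread('pics/scene8.png')[150:220,265:335]; b=cv2.imread('pics/side8.png')[265:355,170:260]; cv2.imwrite('pics/k.png',np.hstack([cv2.resize(a,(390,390),interpolation=2),cv2.resize(b,(390,390),interpolation=2)]))
E
```

```text
clock: 7.87
position: [444.2, 68.5, 269.4]
ee_rot: [0.439, -0.555, 0.555, -0.439]
contact_force: [-0.7, -0.6, -0.6]
gripper_width: -0.1
clock: 8.87
position: [444.2, 68.5, 269.3]
ee_rot: [-0.439, 0.555, -0.555, 0.439]
contact_force: [0.4, 1.0, 0.5]
gripper_width: 0.2
```

View pics/k.png

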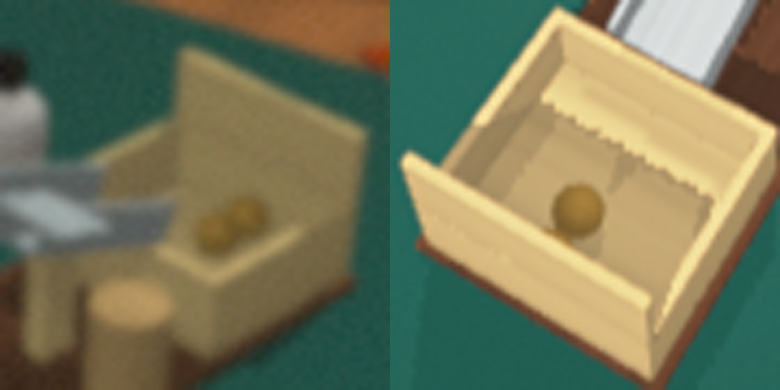

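```bash
python3 - <<'E'
from h import *
def F(w): return np.stack([w[...,0]*.9736-w[...,1]*.2284-546,w[...,0]*.2284+w[...,1]*.9736-182,w[...,2]],-1)
snap('scene','scene9');snap('side','side9')
for s,ps in(('side',[(170+int(187/390*90),265+int(210/390*90)),(170+39,265+54)]),('scene',[(265+int(215*70/390),150+int(230*70/390)),(265+int(248*70/390),150+int(215*70/390))])):
    for k in (7,8,9):
        f=F(pts(s,np.load(f'pics/{s}{k}.npz')['d']))
        for u,v in ps: print(s,k,u,v,f[v,u].round(0))
    print('diff',[int(np.abs(cv2.imread(f'pics/{s}{k}.png').astype(int)-cv2.imread(f'pics/{s}9.png'))[150:355,170:335].max()) for k in(7,8)])
E
```

```text
side 7 213 313 [  3. 220.  31.]
side 7 209 319 [  4. 232.  28.]
side 8 213 313 [  3. 220.  33.]
side 8 209 319 [  4. 232.  28.]
side 9 213 313 [  2. 221.  33.]
side 9 209 319 [  3. 233.  32.]
diff [4, 4]
scene 7 303 191 [  7. 211.  26.]
scene 7 309 188 [  7. 234.  26.]
scene 8 303 191 [  8. 209.  27.]
scene 8 309 188 [ 10. 230.  29.]
scene 9 303 191 [  8. 210.  27.]
scene 9 309 188 [  8. 233.  26.]
diff [21, 20]
```

```bash
python3 - <<'E'
from h import *
def F(w): return np.stack([w[...,0]*.9736-w[...,1]*.2284-546,w[...,0]*.2284+w[...,1]*.9736-182,w[...,2]],-1)
f=F(pts('side',np.load('pics/side9.npz')['d']))
m=(f[...,0]>24)&(f[...,0]<52)&(abs(f[...,1])>50)&(abs(f[...,1])<90)&(f[...,2]>95)
for s in(1,-1): q=f[m&(f[...,1]*s>0)]; print(len(q),np.median(q,0))
for u,v in[(280,330),(355,188),(212,146)]: print(pts('side',np.load('pics/side9.npz')['d'])[v,u].round())
arm.job_done()
E
```

```text
225 [ 37.83109959  70.82378784 114.5461984 ]
162 [ 38.0223337  -62.61965176 152.50506705]
[504. 277.  75.]
[426. -75.  59.]
[717.   5. 173.]
the job is handed in; nothing more can be done
```

I rocked the gate from right to left by pressing its raised left thumb pad. I then pushed the slide until it met its end stop, backed the arm clear and handed the job in at about 9 s.

What the last checks before hand-in showed:
- **Gate:** the left pad dropped from about 153 mm to 115 mm and the right pad sits at about 152 mm. That puts the gate fully over to the left.
- **Slide:** the tab moved about 58 mm and stopped with roughly 12 N on the tool. This fits a start near 4 mm and a stop at 62 mm. I could not read the slide joint directly, so "fully home" rests on that force and the measured travel.
- **Balls:** both lie still in the left tray at about y = 216 and 238 mm in the feeder frame, x about 5 mm. They looked the same in pictures taken two seconds apart. The outer tray wall partly hid one ball in the side view, but the scene camera shows both.
- **Maul, dye bottle and paint jar:** unmoved to within 2 mm in the side view.

No check failed or disagreed.

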